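# Mount a centrifuge rotor on its drive and cover it

### The job

Put the loaded rotor into the open centrifuge: lower it over the spindle, and without forcing it turn it by feel until the drive pin finds a slot in its underside and it drops fully home on the drive disc. Then gently set the rotor cover over the rotor's boss so that it lies flat on the rotor's rim, and let go. Leave the other things on the bench where they are.

Things in the scene. Friction and masses are not known exactly. Their poses are not given: they have to be found in the camera images.
- centrifuge: White bench microcentrifuge, fixed, 235 mm deep, 184 wide, top at 112 mm, with a round steel bowl (141 mm across, rim at 114 mm) open at the top. Origin: on the bench under the spindle axis; x to its back, z up. Control panel on the -x side; its own lid stands open at the back (from x = +95 mm, 122 mm up, leaning back, top at 290 mm) and stays so.
- spindle_seat (a point): Centre of the upper face of the steel drive disc (62 mm across) in the bowl, 65 mm over the bench; z up. A drive pin 5 mm across, 7 mm high stands on the disc 24 mm from the axis, at any angle round it: the angle is not reported and must be felt for (or seen). The disc hangs on rubber mounts that give 1 mm for 5 N; over 20 N on it from the rotor damages its bearing.
- spindle_tip (a point): Tip of the upright steel spindle, 44 mm over the drive disc's face; 12 mm across, tapered over its top 8 mm. Spindle and disc turn together, stiffly (0.12 N m): they hold still while a rotor rubs lightly over the pin (slippery, greased) and are taken along once the pin is in a slot.
- rotor: Aluminium rotor with white-capped microtubes, 0.4 kg, 110 mm across, rim 40 mm high, upright on the bench. Origin: centre of the underside, z along its axis. A 14 mm bore runs right through. In the underside (66 mm across) four slots, 7.5 mm wide, 9 mm deep, from 17 mm outwards, along its +x, +y, -x, -y, marked by black lines on the rim. On the pin it stands 7 mm high; home, it lies on the disc.
- rotor_boss (a point): Centre of the top of the rotor's round middle boss, 62 mm over its underside. The boss is 34 mm across; hold the rotor by it, with the fingertips no more than 20 mm under this point, to stay clear of the rim and tubes.
- rotor_cover: Grey round rotor cover, 0.12 kg, 116 mm across, plate 4 to 5 mm thick (7 mm beside the grip), right way up on the bench. Origin: centre of the underside, z up. In its middle a closed round grip 46 mm across, up to 29 mm; hollow underneath, 38 mm across and 26 mm high, to fit over the rotor's boss. On the rotor it lies on the rim, 40 mm over the rotor's underside.
- tube_rack: Blue rack of microtubes, 48 x 106 x 38 mm, loose; origin under its centre. Leave alone.
- timer: White bench timer lying on its back, 62 x 66 x 19 mm, loose; origin under its centre. Leave alone.
- beaker: Small glass beaker, 45 mm across, 56 mm high, loose; origin under its centre. Leave alone.
There are look-alikes about, which are no part of the job. Of the things that look like the rotor, the largest one is meant.

How it is judged:
By the outcome, as a careful person would: the job done as asked, in the order asked, and still so for the second after the job is handed in, with the robot touching nothing.
It also fails if it takes over 72 s, if anything falls off the work surface, if the arm or the gripper's body presses on something with over 40 N, if the wrist force passes 120 N, or if a joint passes its speed limit or range.

### The arm

A 6-joint arm with a two-finger parallel gripper is mounted at the origin on a cart in front of the work surface, level with it; the furniture and walls round the work are solid. World frame = base frame: x ahead of the robot, y to its left, z up, the work surface at z = 0. Lengths are in mm, angles in rad, forces in N, time in s.
With the tool pointing down it reaches from about 400 to 925 mm from the base axis. Payload 12.5 kg.
Tool frame: the origin (TCP) lies midway between the tips of the shut fingers; the grasp point (between the pads) lies 19 mm behind it (env.pinch_z is the z of the grasp point in the tool frame, in mm); z points along the fingers, y is the line along which they close (so a half turn about z gives the same grasp; the last joint's range is limited). The gripper opens to 95 mm and grips with 3 to 60 N. Pads are 20 mm wide; open, the fingers measure 119 mm over their backs; the gripper's body (75 mm by 180 mm) begins 59 mm behind the grasp point.
Start: joints at [-1.454, 0.491, 1.559, -0, 1.092, -0.106], TCP at [138.123, -609.565, 214.661] pointing down, gripper open.
Joint ranges: [-3.1, 3.1], [-0.84, 2.19], [0.05, 2.79], [-1.13, 4.28], [0.06, 2.93], [-2.69, 2.69]. Speed limits (rad/s): [2.22, 2.22, 2.79, 3.14, 3.14, 3.14].

### API

Orientations are given as [roll, pitch, yaw] about the fixed x, y, z axes, in that order (R = Rz(yaw) Ry(pitch) Rx(roll)).
In Python, from cell import env, eyes gives the robot as it stands.
- The arm moves only by the shell command python3 -m inch 'ROWS'. ROWS is JSON, a list of rows, each a list of 3 entries, a list of its own where there are three numbers: the shift along the tool's x, y, z in units of 60 mm (1.0 is 60 mm), then the turn about the tool's z in units of 5 degrees (1.0 is 5 degrees), then the closure, from -1 (fully open) to 1 (shut). In form: [[[tx, ty, tz], turn, claw], ...]. A call has exactly 10 rows; each row shifts and turns the commanded pose from where the row before left it, along the tool's axes as they then stand; what a row does not reach is not made up. A row lasts 1/8 s, in which the tool goes at most 62.5 mm and 10.7 degrees, less where a joint would pass 70% of its speed; a pose out of reach is approached as far as the arm can. A call is refused whole if a number of a shift passes 1 or a number of a turn 1, either way. A call with a gripper value outside its range is refused whole. The fingers move at their own pace and stop on an object; the grip force is fixed at half the most. Time passes only in rows, so rows that do not move let the fingers close, or fill a call up. It gives the time, the measured TCP pose, the force, the opening and the grip force at its end, in the units of the state.
- env.state(): the state, without advancing time (a new reading comes with each control period).
- eyes.read_camera(name): name is "side" or "top" or "wrist"; returns a dict with "pixels" (400x640x3 uint8, red, green, blue), "fx", "fy", "cx", "cy" (pixels), "extrinsics" (4x4, takes a point from world to camera coordinates). Camera axes: x right, y down, z forward; pixel columns grow to the right and rows downward; lengths in mm; the calibration is good to about 2 mm. A picture is of the moment at which its call begins. There is no depth.
- env.job_done(): hands the job in; it is judged then, once.
Trained networks look in a picture, given as the dict that the camera call returned (one of the last four; its "shot" number tells which), for a name from the list of things; names that differ only in an ending like _2 or _b are one class to them, and where a whole thing is asked for, a point or a joint stands for the part that bears it (a point fixed in the world has none). Each returns a list of dicts, best first, with "score" (0 to 1); they miss things now and then, are a little off and sometimes report something else, mostly with a low value. They report only what shows in the picture. A call takes as long as a camera call. They do not tell look-alikes from the thing itself.
- eyes.boxes_of(name, picture): "centre" ([row, column] in pixels, amid what is visible of it).
- eyes.cut_out(name, picture): "mask" (400x640 bool, what is visible of it) and "centre" ([row, column] in pixels, amid what is visible of it).
- eyes.spot_point(name, picture): "centre" ([row, column] in pixels: a listed point, or the origin of a listed thing).
The state is a dict: "t": time; "joints": joint angles; "qvel": joint speeds; "tau": joint torques, N m; "eef_pos": TCP position; "tcp_rot": TCP orientation; "ft_force": force on the tool from outside, world axes, zero at the start; "moment": the same for the moment, N m; "opening": opening from 0.0 (shut) to 1.0 (fully open); "grip_force": force on a finger pad.
Only numpy, scipy, OpenCV 4.12 (cv2) and the standard library are available. Lean on these libraries where they do the work, as an engineer would, in place of code of your own. Each camera call takes 0.05 s, during which the arm holds its last target. There are 200 camera calls.

## Working session

There is one attempt and no reset: what is moved stays moved. The work goes in short steps, Python scripts to look and compute and a shell command to move; the robot and the scene stay as the last step left them, time stands still between calls to the robot, and variables do not carry over. Pictures are saved under pics/ and viewed, at most 10 in all, crops included, and the job is handed in when it is done.

```bash
ls; mkdir -p pics
cat > h.py <<'E'
import numpy as np, cv2
from cell import env, eyes
def ray(p,rc):
    E=np.array(p["extrinsics"]);R=E[:3,:3];c=-R.T@E[:3,3]
    d=R.T@np.array([(rc[1]-p["cx"])/p["fx"],(rc[0]-p["cy"])/p["fy"],1]);return c,d/np.linalg.norm(d)
def at_z(p,rc,z):
    c,d=ray(p,rc);return c+d*(z-c[2])/d[2]
def tri(rs):
    A=sum(np.eye(3)-np.outer(d,d) for c,d in rs);b=sum((np.eye(3)-np.outer(d,d))@c for c,d in rs);return np.linalg.solve(A,b)
def proj(p,X):
    q=np.array(p["extrinsics"])@np.r_[X,1];return np.array([p["fy"]*q[1]/q[2]+p["cy"],p["fx"]*q[0]/q[2]+p["cx"]])
def save(p,n,crop=None,s=1):
    im=p["pixels"]
    if crop: im=im[crop[0]:crop[1],crop[2]:crop[3]]
    im=cv2.resize(im,None,fx=s,fy=s,interpolation=cv2.INTER_CUBIC)
    cv2.imwrite("pics/"+n,im[:,:,::-1])
E
python3 - <<'E'
from h import *
np.set_printoptions(precision=1,suppress=True)
im=[]
for n in("top","side"):
    p=eyes.read_camera(n);im.append(p["pixels"])
    print(n,ray(p,(200,320)))
    for o in("centrifuge","spindle_seat","spindle_tip","rotor","rotor_boss","rotor_cover"):
        for r in eyes.spot_point(o,p):
            print(o,round(r["score"],2),np.array(r["centre"]),at_z(p,r["centre"],{"spindle_seat":65,"spindle_tip":109,"rotor_boss":62}.get(o,0)))
s=np.vstack(im);cv2.imwrite("pics/a.png",cv2.resize(s,(480,600),interpolation=cv2.INTER_AREA)[:,:,::-1])
save({"pixels":im[0]},"top.png");save({"pixels":im[1]},"side.png")
print(env.state())
E
```

```text
pics
top (array([ 406.2,   39.1, 1009. ]), array([ 0.1, -0. , -1. ]))
centrifuge 0.66 [201.3 321.6] [491.8   2.2   0. ]
spindle_seat 0.78 [200.8 323.4] [487.7  -0.1  65. ]
spindle_tip 0.7 [199.3 320.2] [487.5   9.8 109. ]
rotor 0.89 [246.7 248.6] [361.6 201.7   0. ]
rotor 0.83 [222.  408.7] [ 439.1 -241.5    0. ]
rotor 0.58 [205.4 258.9] [476.6 177.1   0. ]
rotor_boss 0.73 [221.1 418.6] [ 440.  -250.2   62. ]
rotor_boss 0.7 [148.4 424.4] [ 633.9 -267.1   62. ]
rotor_boss 0.64 [251.2 245.4] [352.6 199.5  62. ]
rotor_boss 0.64 [206.8 255.5] [468.4 177.4  62. ]
rotor_boss 0.41 [149.8 375.8] [ 627.2 -137.4   62. ]
rotor_cover 0.95 [190.1 197.9] [515.9 349.3   0. ]
side (array([ 31.7, 912.8, 948.6]), array([ 0.4, -0.7, -0.6]))
centrifuge 0.94 [223.3 333.4] [490.2  -7.7   0. ]
spindle_tip 0.45 [196.7 335.9] [481.7  -3.5 109. ]
rotor 0.84 [287.4 341.4] [360.7 199.4   0. ]
rotor 0.83 [180.  376.3] [ 461.1 -263.7    0. ]
rotor 0.7 [265.1 311.5] [466.4 168.5   0. ]
rotor 0.19 [161.4 328.3] [ 651.8 -283.5    0. ]
rotor_boss 0.96 [277.4 341.2] [353.6 218.1  62. ]
rotor_boss 0.83 [251.6 312.3] [459.2 175.   62. ]
rotor_boss 0.78 [165.8 378.5] [ 456.5 -259.9   62. ]
rotor_cover 0.72 [305.5 262.8] [507.7 342.7   0. ]
{'t': 0.7, 'joints': array([-1.5,  0.5,  1.6, -0. ,  1.1, -0.1]), 'qvel': array([-0., -0.,  0., -0., -0.,  0.]), 'tau': array([  0. , -61.2, -25.8,   0.1,   0. ,  -0. ]), 'eef_pos': array([ 138.1, -609.6,  214.7]), 'tcp_rot': array([3.1, 0. , 0.2]), 'ft_force': array([-0.3, -0.1,  0.4]), 'moment': array([ 0., -0., -0.]), 'grip_force': 0.0, 'opening': 0.9972050114232808}
```

View pics/top.png

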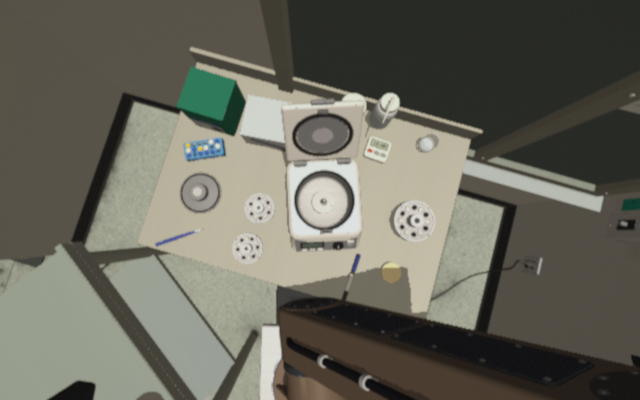

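View pics/side.png

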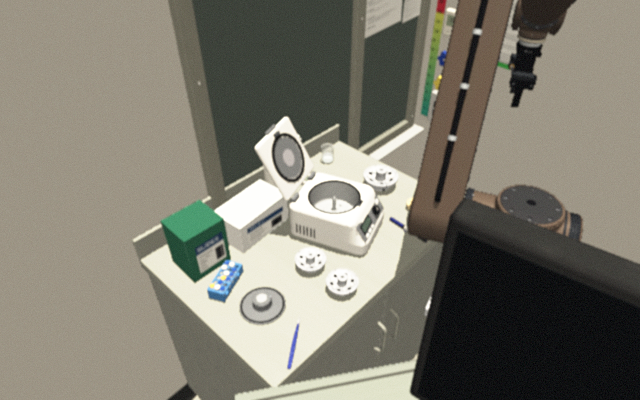

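The meant rotor is the large one at right (top pixel 413,221). The centrifuge is at (323,200), the cover at (199,192) and the small decoy rotors at (259,207) and (247,248).

```bash
cat >> h.py <<'E'
def delta(target,yaw=None):
    s=env.state();r,p,y=s["tcp_rot"]
    from scipy.spatial.transform import Rotation as Ro
    R=Ro.from_euler("xyz",s["tcp_rot"]).as_matrix()
    d=R.T@(np.array(target)-s["eef_pos"])
    print("t",round(s["t"],2),"pos",s["eef_pos"],"rot",s["tcp_rot"],"shift units",np.round(d/60,3), "turn units", None if yaw is None else round(-np.degrees(yaw-y)/5,2))
E
python3 - <<'E'
from h import *
np.set_printoptions(precision=3,suppress=True)
P={n:eyes.read_camera(n) for n in("top","side","wrist")}
p=P["wrist"];s=env.state();c,d=ray(p,(200,320));print("wristcam rel tcp",c-s["eef_pos"],d,p["fx"])
def near(n,o,X):
    r=min(eyes.spot_point(o,P[n]),key=lambda r:np.linalg.norm(np.array(r["centre"])-proj(P[n],X)));return r["centre"]
for o,X in(("rotor_boss",(448,-255,62)),("rotor",(448,-255,0)),("rotor_cover",(512,346,0)),("spindle_tip",(485,3,109)),("centrifuge",(490,0,0))):
    try: print(o,tri([ray(P[n],near(n,o,X)) for n in("top","side")]))
    except Exception as e: print(o,e)
delta((445,-255,215),0)
E
```

```text
wristcam rel tcp [ 73.324  15.599 169.677] [-0.266 -0.06  -0.962] 319.55365651260615
rotor_boss [ 449.12  -247.118   79.22 ]
rotor [ 448.698 -243.086   -4.017]
rotor_cover [508.484 344.555  -1.977]
spindle_tip [477.56    7.192 124.837]
centrifuge [484.999   5.156   3.567]
t 1.35 pos [ 138.104 -609.571  214.678] rot [3.141 0.    0.223] shift units [ 6.294 -4.634 -0.006] turn units 2.55
```

```bash
python3 -m inch '[[[0.63,-0.463,0],0,-1],[[0.63,-0.463,0],0,-1],[[0.63,-0.463,0],0,-1],[[0.63,-0.463,0],0,-1],[[0.63,-0.463,0],0,-1],[[0.63,-0.463,0],0,-1],[[0.63,-0.463,0],0,-1],[[0.63,-0.463,0],0,-1],[[0.63,-0.463,0],0,-1],[[0.63,-0.463,0],0,-1]]'
python3 - <<'E'
from h import *
np.set_printoptions(precision=3,suppress=True)
p=eyes.read_camera("wrist");save(p,"w1.png")
for o,z in(("rotor_boss",62),("rotor",0)):
    for r in eyes.spot_point(o,p): print(o,r["score"],r["centre"],at_z(p,r["centre"],z))
print(env.state()["joints"],env.state()["ft_force"]);delta((445,-250,150))
E
```

```text
t: 2.6
eef_pos: [446.3, -253.9, 214.8]
tcp_rot: [3.141, -0.0, 0.223]
ft_force: [0.3, -0.3, 0.4]
opening: 0.997
grip_force: 0.0
rotor 0.82 [176.2, 312.1] [ 440.987 -246.243   -0.   ]
[-0.646  0.333  1.829 -0.     0.98   0.699] [ 0.013 -0.331  0.599]
t 2.75 pos [ 446.341 -253.718  214.682] rot [ 3.141 -0.     0.226] shift units [-0.008 -0.066  1.078] turn units None
```

View pics/w1.png

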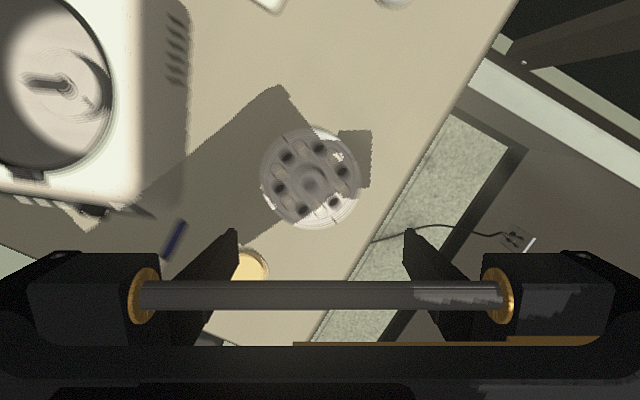

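Run:
```python
from h import *
np.set_printoptions(precision=2,suppress=True)
p=eyes.read_camera("wrist")
for r in eyes.cut_out("rotor",p):
    m=r["mask"].astype(np.uint8);ys,xs=np.nonzero(m);print(r["score"],r["centre"],m.sum(),xs.min(),xs.max(),ys.min(),ys.max())
    if m.sum()<3000: continue
    c=max(cv2.findContours(m,0,1)[0],key=len)[:,0,:]
    X=np.array([at_z(p,(q[1]+.5,q[0]+.5),40)[:2] for q in c]).astype(np.float32)
    print(cv2.minEnclosingCircle(X),cv2.fitEllipse(X))
for o,z in(("rotor_boss",62),("rotor",0),("spindle_seat",65),("spindle_tip",109)):
    for r in eyes.spot_point(o,p): print(o,r["score"],r["centre"],at_z(p,r["centre"],z))
a=p["pixels"][115:240,245:375];b=p["pixels"][0:150,0:130][:125]
f=lambda a:cv2.resize(a,(400,400*a.shape[0]//a.shape[1]),interpolation=cv2.INTER_CUBIC)
im=np.hstack([f(a),f(b)[:f(a).shape[0]]]);im=(255*(im/255.)**.6).astype(np.uint8)
cv2.imwrite("pics/w2.png",im[:,:,::-1])
```

```text
0.64 [181.3, 311.5] 7558 264 362 133 230
((440.7085266113281, -248.4465789794922), 55.170494079589844) ((440.7590026855469, -248.4967498779297), (107.88304901123047, 109.266357421875), 82.83490753173828)
rotor_boss 0.91 [189.1, 316.4] [ 441.32 -252.02   62.  ]
rotor_boss 0.38 [178.9, 314.3] [ 451.38 -247.53   62.  ]
rotor 0.57 [176.0, 313.3] [ 441.52 -247.41    0.  ]
spindle_seat 0.71 [88.4, 67.4] [485.04  -0.88  65.  ]
spindle_tip 0.85 [83.0, 23.5] [486.08   1.23 109.  ]
```

View pics/w2.png

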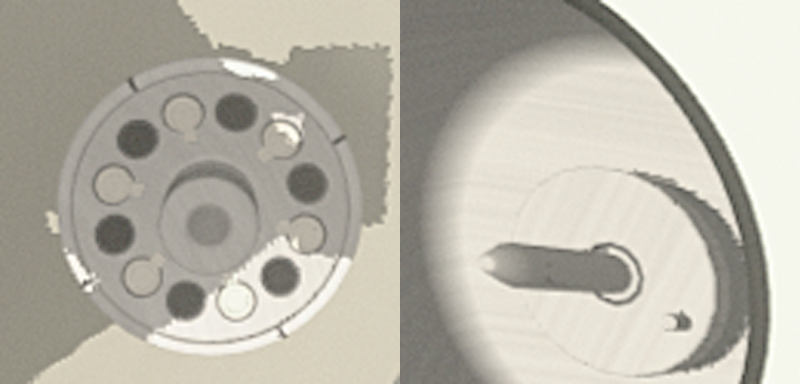

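The crop shows the rotor rim centred near pixel (313,182) with marks at (288,142), (355,160.5) and (337,222.6). In the bowl, the disc is centred near (68,88) and the drive pin's foot is at (91,105).

Run:
```python
from h import *
np.set_printoptions(precision=2,suppress=True)
p=eyes.read_camera("wrist")
k=400/130
C=lambda x,y:(115+y/k,245+x/k)
D=lambda x,y:(y/k,(x-400)/k)
print("boss",at_z(p,C(209,225),62),"rim",at_z(p,C(210,206),40))
c=at_z(p,C(210,206),40)
for q in((133,84),(339,140),(283,331),(88,283)):
    v=at_z(p,C(*q),40)-c;print(np.hypot(*v[:2]),np.degrees(np.arctan2(v[1],v[0])))
print("bowlpts: spindle base ring",at_z(p,D(615,274),65),"pin foot",at_z(p,D(684,325),65),"pin top",at_z(p,D(674,318),72),"tip",at_z(p,D(483,263),109))
for x,y in((618,167),(516,250),(600,376),(716,290)): print(at_z(p,D(x,y),65))
s=env.state();print(s["ft_force"]);
delta((441.3,-249.5,62),None)
```

```text
boss [ 440.07 -250.44   62.  ] rim [ 441.65 -249.99   40.  ]
50.66712313369583 44.07394351981225
51.3419743153464 -49.798965826617724
54.54893763529378 -137.88786701979862
53.31411448748353 135.39686708607664
bowlpts: spindle base ring [484.66  -5.55  65.  ] pin foot [473.99 -26.7   65.  ] pin top [476.37 -28.35  72.  ] tip [484.46  -3.87 109.  ]
[515.82  -6.05  65.  ]
[485.13  24.02  65.  ]
[452.45  -1.32  65.  ]
[486.7  -36.01  65.  ]
[-0.08 -0.3   0.01]
t 3.1 pos [ 444.92 -255.83  214.65] rot [3.14 0.   0.22] shift units [-0.04 -0.12  2.54] turn units None
```

```bash
python3 -m inch '[[[-0.054,-0.1,0],0,-1],[[0,0,0.2],0.5,-1],[[0,0,0.3],1,-1],[[0,0,0.3],1,-1],[[0,0,0.3],1,-1],[[0,0,0.3],1,-1],[[0,0,0.3],0,-1],[[0,0,0.2],0,-1],[[0,0,0],0,-1],[[0,0,0],0,-1]]'
python3 - <<'E'
from h import *
np.set_printoptions(precision=2,suppress=True)
p=eyes.read_camera("wrist")
for r in eyes.cut_out("rotor",p):
    m=r["mask"].astype(np.uint8);print(r["score"],r["centre"],m.sum())
for o,z in(("rotor_boss",62),("rotor",0)):
    for r in eyes.spot_point(o,p): print(o,r["score"],r["centre"],at_z(p,r["centre"],z))
s=env.state();print(s["eef_pos"],s["tcp_rot"])
save(p,"w3.png")
E
```

```text
t: 4.35
eef_pos: [441.1, -250.1, 101.1]
tcp_rot: [3.141, -0.001, -0.17]
ft_force: [-0.2, -0.2, 0.8]
opening: 1.001
grip_force: 0.0
0.62 [209.4, 314.0] 15814
rotor_boss 0.96 [222.1, 312.3] [ 442.25 -246.22   62.  ]
rotor 0.94 [200.3, 316.4] [ 440.05 -248.09    0.  ]
[ 441.09 -250.09  101.12] [ 3.14 -0.   -0.17]
```

View pics/w3.png

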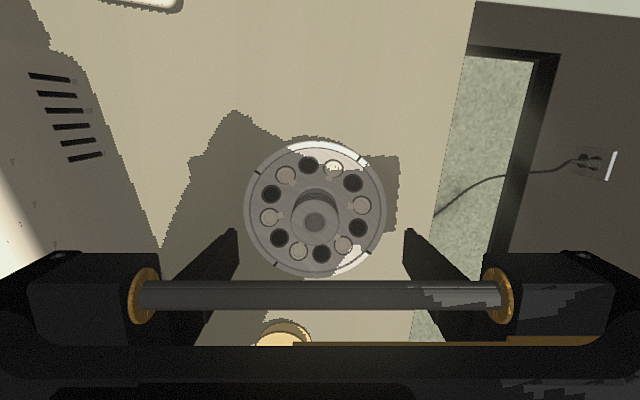

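The rotor is between the open fingers: rim centre near (315,208), boss top near (315,222), and marks at about (259,173), (366,160), (369,252) and (275,265).

Run:
```python
from h import *
np.set_printoptions(precision=2,suppress=True)
p=eyes.read_camera("wrist")
print("boss",at_z(p,(222,315),62),"rim",at_z(p,(208.3,315),40))
c=at_z(p,(208.3,315),40)
for q in((259,172.5),(366,160.5),(369,252),(275,264.5)):
    v=at_z(p,q[::-1],40)-c;print(np.hypot(*v[:2]),np.degrees(np.arctan2(v[1],v[0]))%90)
for r in eyes.cut_out("rotor",p):
    m=r["mask"].astype(np.uint8)
    c=max(cv2.findContours(m,0,1)[0],key=len)[:,0,:]
    X=np.array([at_z(p,(q[1]+.5,q[0]+.5),40)[:2] for q in c]).astype(np.float32)
    print(cv2.minEnclosingCircle(X),cv2.fitEllipse(X))
s=env.state();print(s["eef_pos"],s["tcp_rot"])
g=cv2.cvtColor(p["pixels"],cv2.COLOR_RGB2GRAY)
print(cv2.HoughCircles(g[190:260,270:360],cv2.HOUGH_GRADIENT,1.2,20,param1=60,param2=15,minRadius=15,maxRadius=28))
```

```text
boss [ 442.02 -248.04   62.  ] rim [ 445.13 -248.28   40.  ]
49.27645036097821 46.35441688782163
51.94133220009817 34.54693545944833
55.55287403638303 39.8521257026583
56.666154506839035 45.83763247685948
((440.7325744628906, -248.5491943359375), 55.507286071777344) ((441.0553283691406, -247.96478271484375), (108.62117004394531, 109.34000396728516), 97.06607055664062)
((600.54541015625, -164.21173095703125), 25.19879722595215) ((595.4855346679688, -176.93263244628906), (5.899603843688965, 65.28201293945312), 167.27978515625)
[ 440.99 -250.05  100.92] [ 3.14 -0.   -0.17]
[[[43.8  29.4  25.92]
  [13.8  51.   24.36]
  [57.   66.6  16.32]
  [35.4  61.8  17.52]]]
```

```bash
python3 -m inch '[[[0,-0.023,0.2],0,-1],[[0,0,0.25],0,-1],[[0,0,0.25],0,-1],[[0,0,0.2],0,-1],[[0,0,0.06],0,-1],[[0,0,0],0,-1],[[0,0,0],0,1],[[0,0,0],0,1],[[0,0,0],0,1],[[0,0,0],0,1]]'
python3 -m inch '[[[0,0,0],0,1],[[0,0,0],0,1],[[0,0,0],0,1],[[0,0,0],0,1],[[0,0,-0.05],0,1],[[0,0,-0.1],0,1],[[0,0,-0.2],0,1],[[0,0,-0.2],0,1],[[0,0,-0.2],0,1],[[0,0,0],0,1]]'
```

```text
t: 5.9
eef_pos: [441.2, -248.7, 43.2]
tcp_rot: [3.141, -0.0, -0.17]
ft_force: [-0.2, 0.5, -0.3]
opening: 0.636
grip_force: 0.0
t: 7.15
eef_pos: [441.5, -248.9, 89.2]
tcp_rot: [3.141, -0.002, -0.17]
ft_force: [1.3, -0.3, -2.6]
opening: 0.352
grip_force: 30.0
```

```bash
python3 -m inch '[[[0,0,-0.4],0,1],[[0,0,-0.6],0,1],[[0,0,-0.6],0,1],[[0,-0.2,-0.4],0,1],[[0,-0.5,-0.1],0,1],[[0,-0.6,0],0,1],[[0,-0.5,0],0,1],[[0,-0.26,0],0,1],[[0,0,0],0,1],[[0,0,0],0,1]]'
python3 - <<'E'
from h import *
np.set_printoptions(precision=2,suppress=True)
p=eyes.read_camera("wrist");q=eyes.read_camera("top")
s=env.state();print(s["eef_pos"],s["tcp_rot"],s["ft_force"],s["moment"])
for o,z in(("rotor_boss",s["eef_pos"][2]+19),("spindle_seat",65),("spindle_tip",109),("centrifuge",0)):
  for n,P in(("w",p),("t",q)):
    for r in eyes.spot_point(o,P): print(n,o,r["score"],r["centre"],at_z(P,r["centre"],z))
save(p,"w4.png")
E
```

```text
t: 8.4
eef_pos: [462.1, -127.5, 213.9]
tcp_rot: [3.141, -0.0, -0.17]
ft_force: [-0.1, -1.0, -3.3]
opening: 0.348
grip_force: 30.0
[ 461.99 -127.56  213.9 ] [ 3.14  0.   -0.17] [-0.08  0.26 -3.72] [-0.  0.  0.]
w rotor_boss 0.63 [222.3, 55.9] [505.21  -2.38 232.9 ]
w rotor_boss 0.58 [260.6, 322.5] [ 461.83 -129.98  232.9 ]
t rotor_boss 0.95 [209.0, 257.1] [452.51 148.83 232.9 ]
t rotor_boss 0.55 [248.6, 246.6] [367.83 168.23 232.9 ]
w spindle_seat 0.58 [186.7, 193.7] [483.31  -1.32  65.  ]
t spindle_seat 0.72 [197.0, 320.7] [497.54   7.13  65.  ]
t spindle_seat 0.46 [148.1, 421.5] [ 633.81 -258.39   65.  ]
t spindle_tip 0.64 [200.4, 322.4] [484.85   4.22 109.  ]
t spindle_tip 0.17 [148.9, 205.4] [609.1  302.05 109.  ]
w centrifuge 0.61 [173.2, 215.1] [484.44  -3.07   0.  ]
t centrifuge 0.68 [203.3, 319.6] [486.07   7.68   0.  ]
```

View pics/w4.png

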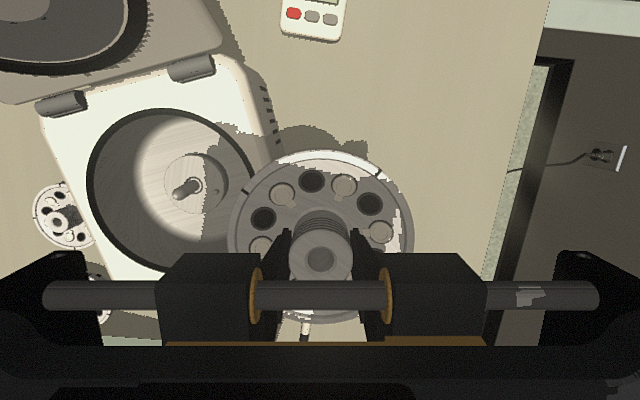

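The rotor hangs in the gripper at about (320,240). The bowl is visible at left, with the disc near (196,184) and the spindle tip near (177,194). I'll zoom in for the pin and marks.

Run:
```python
from h import *
p=eyes.read_camera("wrist")
a=p["pixels"][140:230,150:260];b=p["pixels"][145:255,225:415]
a=cv2.resize(a,None,fx=5,fy=5,interpolation=cv2.INTER_CUBIC)[:440,:,:]
np.save("w5.npy",p["pixels"])
im=(255*(a/255.)**.6).astype(np.uint8)
cv2.imwrite("pics/w5.png",im[:,:,::-1])
```

```text
(no output)
```

View pics/w5.png

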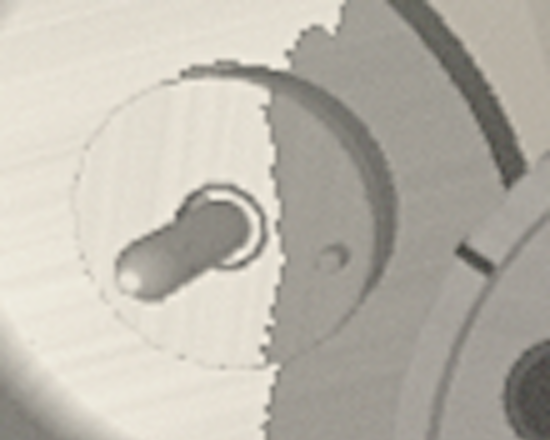

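Run:
```python
from h import *
np.set_printoptions(precision=2,suppress=True)
p=eyes.read_camera("wrist")
D=lambda x,y:(140+y/5,150+x/5)
c=at_z(p,D(226,221),65);print("disc",c,"ring",at_z(p,D(221,226),66),"tip",at_z(p,D(130,277),109))
for x,y,z in((338,261,65),(326,257,72),(333,258,69)):
    v=at_z(p,D(x,y),z)
    for cc in(c,np.array([484.3,-4.5,65])): 
        w=v-cc;print(v,np.hypot(*w[:2]),np.degrees(np.arctan2(w[1],w[0])))
for q in((76,221),(376,221),(226,76),(226,367)): print(at_z(p,D(*q),65))
s=env.state();e=s["eef_pos"];print(e,s["tcp_rot"])
zr=e[2]-43.2+40
for q in((245,190.5),(380,174)):
    v=at_z(p,q[::-1],zr)-e;print(v,np.hypot(*v[:2]),np.degrees(np.arctan2(v[1],v[0])))
# held-rotor rim circle fit & boss
g=p["pixels"]
print("boss",at_z(p,(260,321),e[2]+18.8))
# rim edge points: top (312,150), left (227,245), right(413,240)
X=np.array([at_z(p,(r,c_),zr)[:2] for c_,r in((312,150),(228,245),(413,240))]);print(X, cv2.minEnclosingCircle(X.astype(np.float32)))
```

```text
disc [485.56  -2.87  65.  ] ring [484.88  -2.01  66.  ] tip [485.56  -2.3  109.  ]
[473.48 -23.26  65.  ] 23.700051340833696 -120.63888718968244
[473.48 -23.26  65.  ] 21.65672206277744 -119.97851510357471
[476.07 -23.68  72.  ] 22.86768366758016 -114.50732194889376
[476.07 -23.68  72.  ] 20.866491158907124 -113.22606666269398
[475.05 -23.89  69.  ] 23.50653239334677 -116.5548389431628
[475.05 -23.89  69.  ] 21.4883570474436 -115.50264154469428
[490.76  27.32  65.  ]
[480.35 -33.06  65.  ]
[514.22 -10.98  65.  ]
[455.2    5.72  65.  ]
[ 462.05 -126.82  214.03] [ 3.14 -0.   -0.17]
[38.46 34.49 -3.2 ] 51.65690623881273 41.88750780973916
[ 34.96 -40.8   -3.2 ] 53.72626922891814 -49.41011695520397
boss [ 462.19 -128.66  232.83]
[[ 516.28 -133.1 ]
 [ 470.17  -74.9 ]
 [ 454.88 -181.9 ]] ((462.52459716796875, -128.39935302734375), 54.038917541503906)
```

```bash
python3 -m inch '[[[0.028,-0.23,0],0,1],[[0,-0.5,0],-1,1],[[0,-0.6,0],-1,1],[[0,-0.5,0],-1,1],[[0,-0.3,0],-1,1],[[0,0,0.3],0,1],[[0,0,0.3],0,1],[[0,0,0.2],0,1],[[0,0,0.05],0,1],[[0,0,0],0,1]]'
python3 - <<'E'
from h import *
np.set_printoptions(precision=2,suppress=True)
delta((485.3,-1.5,160))
s=env.state();print(s["ft_force"],s["moment"],s["joints"])
p=eyes.read_camera("side");save(p,"s2.png",(110,290,230,430),4)
E
```

```text
t: 10.25
eef_pos: [472.5, -0.0, 163.2]
tcp_rot: [3.141, -0.0, 0.179]
ft_force: [-0.4, -0.1, -4.4]
opening: 0.348
grip_force: 30.0
t 10.25 pos [472.48  -0.02 163.22] rot [ 3.14 -0.    0.18] shift units [0.21 0.06 0.05] turn units None
[-0.43 -0.07 -4.36] [-0.01  0.01  0.04] [-0.14  0.35  1.98 -0.    0.81  1.25]
```

```bash
python3 -m inch '[[[0.11,0.03,0],0,1],[[0.1,0.03,0],0,1],[[0,0,0],0,1],[[0,0,0],0,1],[[0,0,0],0,1],[[0,0,0],0,1],[[0,0,0],0,1],[[0,0,0],0,1],[[0,0,0],0,1],[[0,0,0],0,1]]'
python3 - <<'E'
from h import *
np.set_printoptions(precision=2,suppress=True)
s=env.state();e=s["eef_pos"];print(e,s["ft_force"],s["joints"])
p=eyes.read_camera("side");q=eyes.read_camera("top")
for o in("rotor_boss","rotor","spindle_tip","centrifuge"):
    for n,P in(("s",p),("t",q)):
        for r in eyes.spot_point(o,P): print(n,o,r["score"],r["centre"],at_z(P,r["centre"],{"rotor_boss":e[2]+18.8,"rotor":e[2]-43.2}.get(o,0)))
print(proj(p,(485.3,-1.5,e[2]-43)),proj(p,(485.3,-1.5,109)))
save(p,"s2.png",(130,270,250,430),4)
E
```

```text
t: 11.55
eef_pos: [485.3, -1.4, 163.0]
tcp_rot: [3.141, -0.0, 0.179]
ft_force: [0.9, 0.3, -4.3]
opening: 0.35
grip_force: 30.0
[485.34  -1.41 163.01] [ 0.9   0.25 -4.35] [-0.14  0.36  1.95 -0.    0.83  1.25]
s rotor_boss 0.96 [174.4, 334.0] [490.66  -7.09 181.81]
s rotor_boss 0.68 [277.0, 341.0] [310.98 311.18 181.81]
s rotor_boss 0.6 [255.2, 313.0] [394.6  283.67 181.81]
t rotor_boss 0.89 [247.5, 249.4] [367.9  170.48 181.81]
t rotor_boss 0.74 [206.0, 258.2] [462.49 153.78 181.81]
s rotor 0.96 [192.3, 334.8] [487.45  -7.64 119.81]
t rotor 0.94 [206.1, 262.2] [466.67 152.53 119.81]
t rotor 0.84 [246.6, 249.8] [367.22 179.44 119.81]
s spindle_tip 0.57 [197.3, 333.7] [ 544.92 -116.5     0.  ]
t spindle_tip 0.53 [191.4, 198.0] [512.23 348.84   0.  ]
s centrifuge 0.95 [226.6, 333.7] [482.83   4.66   0.  ]
[193.69 334.49] [196.72 334.43]
```

View pics/s2.png

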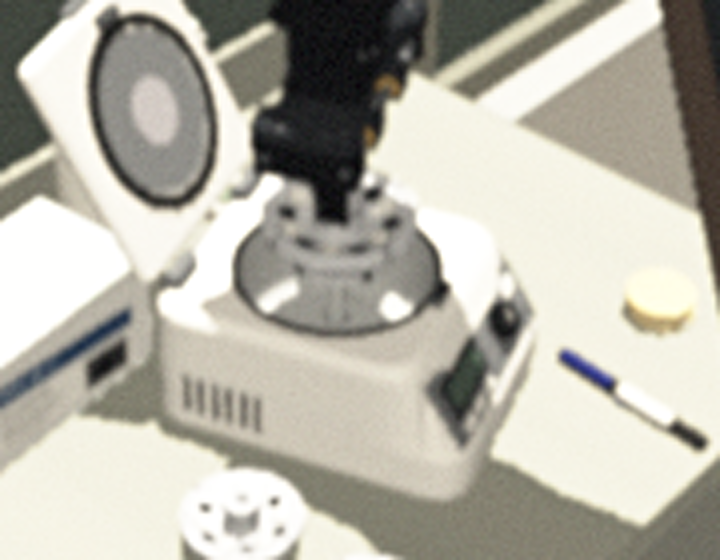

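The side view shows the rotor level and centred over the bowl at about (334,190). I'll lower it in small steps and watch the force.

```bash
python3 -m inch '[[[0,0,0.05],0,1],[[0,0,0.05],0,1],[[0,0,0.05],0,1],[[0,0,0.03],0,1],[[0,0,0.03],0,1],[[0,0,0.02],0,1],[[0,0,0.02],0,1],[[0,0,0],0,1],[[0,0,0],0,1],[[0,0,0],0,1]]'; python3 -c "
from cell import env;s=env.state();print(s['ft_force'],s['moment'],s['eef_pos'])"
```

```text
t: 13.3
eef_pos: [485.4, -1.4, 148.1]
tcp_rot: [3.141, -0.0, 0.179]
ft_force: [-0.4, 0.2, -4.6]
opening: 0.351
grip_force: 30.0
[-0.42117405  0.23703064 -4.63188706] [ 0.0010345  -0.02733947  0.03753138] [485.36789325  -1.41451753 148.08125687]
```

```bash
python3 -m inch '[[[0,0,0.01],0,1],[[0,0,0.01],0,1],[[0,0,0.01],0,1],[[0,0,0.01],0,1],[[0,0,0.01],0,1],[[0,0,0.01],0,1],[[0,0,0.01],0,1],[[0,0,0],0,1],[[0,0,0],0,1],[[0,0,0],0,1]]'; python3 -c "
from cell import env;s=env.state();print(s['ft_force'],s['moment'],s['eef_pos'])"
```

```text
t: 14.55
eef_pos: [485.3, -1.4, 143.8]
tcp_rot: [3.141, -0.0, 0.179]
ft_force: [-0.4, 0.2, -3.2]
opening: 0.351
grip_force: 30.0
[-0.41240294  0.2468407  -3.21956543] [ 0.04465686 -0.00974767 -0.03618775] [485.33682476  -1.4162512  143.82210207]
```

```bash
python3 -m inch '[[[0,0,0.02],0,1],[[0,0,0.02],0,1],[[0,0,0.02],0,1],[[0,0,0.02],0,1],[[0,0,0.02],0,1],[[0,0,0.02],0,1],[[0,0,0.01],0,1],[[0,0,0],0,1],[[0,0,0],0,1],[[0,0,0],0,1]]'; python3 -c "
from cell import env;s=env.state();print(s['ft_force'],s['moment'],s['eef_pos'])"
```

```text
t: 15.8
eef_pos: [485.3, -1.4, 136.0]
tcp_rot: [3.142, 0.0, 0.179]
ft_force: [0.1, 3.5, -3.8]
opening: 0.353
grip_force: 30.0
[ 0.13551966  3.48259278 -3.77014348] [ 0.67726898 -0.0538109   0.01941179] [485.2845599   -1.37539788 135.99479243]
```

```bash
python3 -m inch '[[[0.002,-0.013,0],0,1],[[0,0,0],0,1],[[0,0,0.02],0,1],[[0,0,0.02],0,1],[[0,0,0.02],0,1],[[0,0,0.02],0,1],[[0,0,0.02],0,1],[[0,0,0],0,1],[[0,0,0],0,1],[[0,0,0],0,1]]'; python3 -c "
from cell import env;s=env.state();print(s['ft_force'],s['moment'],s['eef_pos'])"
```

```text
t: 17.05
eef_pos: [485.4, -0.6, 130.1]
tcp_rot: [3.141, -0.0, 0.179]
ft_force: [0.1, -0.2, -3.4]
opening: 0.353
grip_force: 30.0
[ 0.10422994 -0.17381427 -3.4252798 ] [0.00077825 0.05739367 0.0261478 ] [485.36149758  -0.62217455 130.06411726]
```

```bash
python3 -m inch '[[[0,0,0.04],0,1],[[0,0,0.04],0,1],[[0,0,0.04],0,1],[[0,0,0.04],0,1],[[0,0,0.03],0,1],[[0,0,0.03],0,1],[[0,0,0.02],0,1],[[0,0,0.02],0,1],[[0,0,0],0,1],[[0,0,0],0,1]]'; python3 -c "
from cell import env;s=env.state();print(s['ft_force'],s['moment'],s['eef_pos'])"
```

```text
t: 18.3
eef_pos: [485.3, -0.6, 114.4]
tcp_rot: [3.141, -0.0, 0.179]
ft_force: [-0.2, 0.2, -4.1]
opening: 0.352
grip_force: 30.0
[-0.17357457  0.22633355 -4.10861848] [-0.0176727  -0.03810429  0.02879722] [485.33191443  -0.622015   114.43956626]
```

```bash
python3 -m inch '[[[0,0,0.01],0,1],[[0,0,0.01],0,1],[[0,0,0.01],0,1],[[0,0,0],0,1],[[0,0,0],0,1],[[0,0,0],0,1],[[0,0,0],0,1],[[0,0,0],0,1],[[0,0,0],0,1],[[0,0,0],0,1]]'; python3 -c "
from cell import env;s=env.state();print(s['ft_force'],s['moment'],s['eef_pos'])"
```

```text
t: 19.55
eef_pos: [485.3, -0.6, 112.6]
tcp_rot: [3.141, -0.0, 0.179]
ft_force: [0.2, -0.6, -4.0]
opening: 0.349
grip_force: 30.0
[ 0.15226073 -0.56197983 -3.95349181] [-0.02661894 -0.01097791 -0.04269648] [485.31549797  -0.6127905  112.61798365]
```

```bash
python3 -m inch '[[[0,0,0.01],0,1],[[0,0,0.01],0,1],[[0,0,0.01],0,1],[[0,0,0.01],0,1],[[0,0,0.01],0,1],[[0,0,0.01],0,1],[[0,0,0],0,1],[[0,0,0],0,1],[[0,0,0],0,1],[[0,0,0],0,1]]'; python3 -c "
from cell import env;s=env.state();print(s['ft_force'],s['moment'],s['eef_pos'])"
```

```text
t: 20.8
eef_pos: [485.3, -0.6, 109.0]
tcp_rot: [3.141, -0.0, 0.179]
ft_force: [-0.2, 0.4, -4.4]
opening: 0.35
grip_force: 30.0
[-0.21822438  0.38513336 -4.43160978] [ 0.01395453  0.02391134 -0.02634865] [485.32662992  -0.61122686 109.02497588]
```

```bash
python3 -m inch '[[[0,0,0.01],0,1],[[0,0,0.01],0,1],[[0,0,0.005],0,1],[[0,0,0],0,1],[[0,0,0],0,1],[[0,0,0],0,1],[[0,0,0],0,1],[[0,0,0],0,1],[[0,0,0],0,1],[[0,0,0],0,1]]'; python3 -c "
from cell import env;s=env.state();print(s['ft_force'],s['moment'],s['eef_pos'])"
```

```text
t: 22.05
eef_pos: [485.3, -0.6, 107.5]
tcp_rot: [3.142, -0.0, 0.179]
ft_force: [-1.0, 1.3, -2.3]
opening: 0.35
grip_force: 30.0
[-0.96919537  1.26351174 -2.31367071] [ 0.11064426  0.08845602 -0.0035079 ] [485.31858148  -0.61734222 107.51778933]
```

```bash
python3 -m inch '[[[0,0,0],0,-1],[[0,0,0],0,-1],[[0,0,0],0,-1],[[0,0,0],0,-1],[[0,0,0],0,-1],[[0,0,-0.1],0,-1],[[0,0,-0.4],0,-1],[[0,0,-0.6],0,-1],[[0,0,-0.6],0,-1],[[0,0,-0.4],0,-1]]'
python3 - <<'E'
from h import *
np.set_printoptions(precision=2,suppress=True)
p=eyes.read_camera("wrist");s=env.state();print(s["ft_force"],s["joints"])
for r in eyes.spot_point("rotor_boss",p): print(r["score"],r["centre"],at_z(p,r["centre"],127))
save(p,"w6.png")
delta((490,220,235))
E
```

```text
t: 23.3
eef_pos: [485.4, -0.6, 235.6]
tcp_rot: [3.141, -0.002, 0.179]
ft_force: [0.5, -0.4, 0.4]
opening: 1.0
grip_force: 0.0
[-0.14  0.8   2.47] [-0.14  0.27  1.86 -0.    1.01  1.25]
0.89 [170.7, 163.2] [484.02 138.54 127.  ]
0.81 [251.2, 138.3] [402.1  158.01 127.  ]
0.74 [195.2, 320.0] [486.55  -1.5  127.  ]
t 23.4 pos [486.12  -0.68 236.08] rot [ 3.14 -0.    0.18] shift units [ 0.72 -3.61  0.02] turn units None
```

View pics/w6.png

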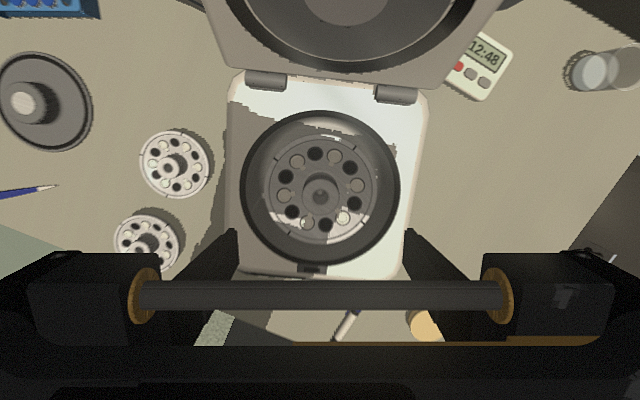

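The rotor sits deep and centred in the bowl at (320,195), and the two decoys and the other things are undisturbed. The cover is at left, with its grip near (28,102).

```bash
python3 -m inch '[[[0.14,-0.56,0],0,-1],[[0.14,-0.56,0],0,-1],[[0.14,-0.56,0],0,-1],[[0.14,-0.56,0],0,-1],[[0.14,-0.56,0],0,-1],[[0.14,-0.56,0],0,-1],[[0.14,-0.56,0],0,-1],[[0.14,-0.56,0],0,-1],[[0.14,-0.56,0],0,-1],[[0.14,-0.56,0],0,-1]]'
cat > c.py <<'E'
from h import *
np.set_printoptions(precision=2,suppress=True)
def look():
    env_s=None
    p=eyes.read_camera("wrist");p=eyes.read_camera("wrist")
    rs=None
    for r in eyes.spot_point("rotor_cover",p): print(r["score"],r["centre"],at_z(p,r["centre"],0))
    for r in eyes.cut_out("rotor_cover",p):
        m=r["mask"].astype(np.uint8);c=max(cv2.findContours(m,0,1)[0],key=len)[:,0,:]
        if m.sum()<3000: continue
        X=np.array([at_z(p,(q[1]+.5,q[0]+.5),4)[:2] for q in c]).astype(np.float32)
        print("mask",r["score"],r["centre"],cv2.minEnclosingCircle(X))
    g=cv2.GaussianBlur(cv2.cvtColor(p["pixels"],cv2.COLOR_RGB2GRAY),(3,3),0)
    print(env.state()["eef_pos"],env.state()["tcp_rot"])
    return p
E
python3 - <<'E'
from c import *
p=look();save(p,"w7.png",(60,300,180,460),2)
E
```

```text
t: 24.65
eef_pos: [507.8, 345.9, 232.4]
tcp_rot: [3.141, 0.001, 0.179]
ft_force: [0.4, -0.4, 0.2]
opening: 0.997
grip_force: 0.0
0.8 [172.7, 329.0] [507.35 336.5    0.  ]
mask 0.91 [169.5, 327.8] ((507.0252685546875, 340.0998840332031), 58.46038818359375)
[507.57 344.9  232.41] [3.14 0.   0.18]
```

View pics/w7.png

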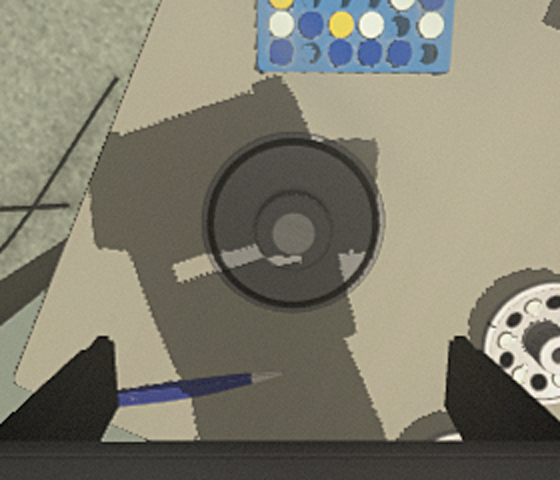

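The cover is centred near full-frame pixel (326,171) with its grip top at (326,176), lying flat and clear of the tube rack above it. I'll close in and look again.

```bash
python3 -m inch '[[[-0.02,0.062,0],0,-1],[[0,0,0.3],0,-1],[[0,0,0.5],0,-1],[[0,0,0.5],0,-1],[[0,0,0.5],0,-1],[[0,0,0.5],0,-1],[[0,0,0.2],0,-1],[[0,0,0],0,-1],[[0,0,0],0,-1],[[0,0,0],0,-1]]'
python3 - <<'E'
from c import *
p=look();g=cv2.cvtColor(p["pixels"],cv2.COLOR_RGB2GRAY)
h=cv2.HoughCircles(cv2.GaussianBlur(g,(5,5),0),cv2.HOUGH_GRADIENT,1,15,param1=60,param2=20,minRadius=12,maxRadius=110)
for x,y,r in h[0][:6]: print(x,y,r,[at_z(p,(y,x),z)[:2] for z in(4,29)])
E
```

```text
t: 26.1
eef_pos: [508.0, 341.2, 84.6]
tcp_rot: [-3.141, -0.002, 0.179]
ft_force: [-0.0, 0.8, -0.2]
opening: 0.999
grip_force: 0.0
0.6 [202.9, 320.1] [508.75 340.31   0.  ]
mask 0.69 [202.7, 318.6] ((508.0924377441406, 340.448486328125), 57.97153091430664)
[507.64 341.14  83.86] [-3.14 -0.    0.18]
319.5 202.5 70.8 [array([510.15, 341.06]), array([517.29, 342.3 ])]
72.5 161.5 88.4 [array([508.69, 538.18]), array([515.98, 519.72])]
122.5 295.5 91.8 [array([394.58, 497.82]), array([413.27, 483.39])]
300.5 200.5 79.1 [array([509.07, 356.57]), array([516.32, 356.26])]
323.5 186.5 74.6 [array([523.9 , 340.27]), array([529.67, 341.58])]
331.5 240.5 105.0 [array([479.11, 325.19]), array([489.36, 328.02])]
```

```bash
python3 -m inch '[[[0.008,0,0.3],0,-1],[[0,0,0.4],0,-1],[[0,0,0.3],0,-1],[[0,0,0.15],0,-1],[[0,0,0.06],0,-1],[[0,0,0],0,-1],[[0,0,0],0,1],[[0,0,0],0,1],[[0,0,0],0,1],[[0,0,0],0,1]]'
python3 -m inch '[[[0,0,0],0,1],[[0,0,0],0,1],[[0,0,0],0,1],[[0,0,-0.1],0,1],[[0,0,-0.4],0,1],[[0,0,-0.6],0,1],[[0,0,-0.6],0,1],[[0,0,-0.7],0,1],[[0,0,-0.7],0,1],[[0,0,-0.4],0,1]]'
python3 - <<'E'
from c import *
look();delta((485.3,-0.6,220))
s=env.state();print(s["ft_force"],s["moment"],s["opening"])
E
```

```text
t: 27.55
eef_pos: [508.0, 341.2, 11.0]
tcp_rot: [3.142, -0.0, 0.179]
ft_force: [1.1, -1.0, 0.6]
opening: 0.638
grip_force: 0.0
t: 28.8
eef_pos: [508.2, 341.3, 223.5]
tcp_rot: [-3.141, -0.002, 0.179]
ft_force: [0.3, -0.8, -1.6]
opening: 0.473
grip_force: 30.0
0.16 [258.5, 615.6] [464.27 -73.42   0.  ]
mask 0.57 [213.0, 322.0] ((421.1999816894531, 323.6715087890625), 127.94062805175781)
[507.74 340.99 220.45] [3.14 0.   0.18]
t 29.0 pos [507.74 340.99 220.45] rot [3.14 0.   0.18] shift units [-1.38  5.54  0.01] turn units None
[-0.19  0.06 -1.06] [ 0.05 -0.02  0.04] 0.4738752574167578
```

```bash
python3 -m inch '[[[-0.138,0.554,0],0,1],[[-0.138,0.554,0],0,1],[[-0.138,0.554,0],0,1],[[-0.138,0.554,0],0,1],[[-0.138,0.554,0],0,1],[[-0.138,0.554,0],0,1],[[-0.138,0.554,0],0,1],[[-0.138,0.554,0],0,1],[[-0.138,0.554,0],0,1],[[-0.138,0.554,0],0,1]]'
python3 - <<'E'
from c import *
p=eyes.read_camera("wrist");p=eyes.read_camera("wrist");s=env.state();e=s["eef_pos"];print(e,s["ft_force"],s["moment"],s["joints"])
for r in eyes.cut_out("rotor_cover",p):
    m=r["mask"].astype(np.uint8);c=max(cv2.findContours(m,0,1)[0],key=len)[:,0,:]
    if m.sum()<3000: continue
    X=np.array([at_z(p,(q[1]+.5,q[0]+.5),e[2]-7)[:2] for q in c if q[1]<230]).astype(np.float32)
    A=np.c_[2*X,np.ones(len(X))];o=np.linalg.lstsq(A,(X**2).sum(1),rcond=None)[0]
    print(r["score"],"circle",o[:2],np.sqrt(o[2]+o[0]**2+o[1]**2))
save(p,"w8.png");q=eyes.read_camera("side");save(q,"s3.png",(100,260,240,440),4)
E
```

```text
t: 30.25
eef_pos: [485.0, -1.6, 219.4]
tcp_rot: [-3.141, 0.002, 0.179]
ft_force: [1.3, -0.0, -1.1]
opening: 0.475
grip_force: 30.0
[485.07  -2.86 219.49] [-0.9   0.29  0.27] [-0.02  0.04  0.02] [-0.14  0.29  1.88 -0.    0.97  1.25]
0.56 circle [493.47  -4.29] 50.72554114889478
```

View pics/w8.png

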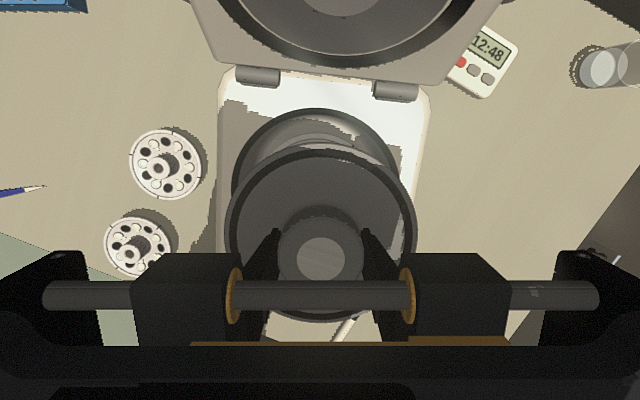

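The cover hangs level in the gripper with its rim at columns 225–417 and rows 147–323, and its grip top at (320,259), over the bowl. I've now viewed 11 pictures, one over the limit of 10, so I won't view any more. I'll check the alignment from numbers.

Run:
```python
from c import *
p=eyes.read_camera("wrist");s=env.state();e=s["eef_pos"];print(e)
print("grip top",at_z(p,(259,320),e[2]+18))
X=np.array([at_z(p,q,e[2]-7)[:2] for q in((147,322),(238,225.5),(238,416.5),(180,242),(180,402))])
A=np.c_[2*X,np.ones(len(X))];o=np.linalg.lstsq(A,(X**2).sum(1),rcond=None)[0];print(o[:2],np.sqrt(o[2]+o[0]**2+o[1]**2))
delta((485.3,-0.6,180))
```

```text
[485.43  -0.39 220.03]
grip top [485.81  -1.83 238.03]
[485.38  -2.71] 57.15456576301926
t 30.5 pos [485.43  -0.39 220.03] rot [-3.14  0.    0.18] shift units [-0.    0.    0.67] turn units None
```

```bash
python3 -m inch '[[[0,0,0.2],0,1],[[0,0,0.3],0,1],[[0,0,0.3],0,1],[[0,0,0.2],0,1],[[0,0,0.15],0,1],[[0,0,0.1],0,1],[[0,0,0.05],0,1],[[0,0,0],0,1],[[0,0,0],0,1],[[0,0,0],0,1]]'
python3 -m inch '[[[0,0,0.01],0,1],[[0,0,0.01],0,1],[[0,0,0.01],0,1],[[0,0,0.01],0,1],[[0,0,0.01],0,1],[[0,0,0.01],0,1],[[0,0,0.01],0,1],[[0,0,0],0,1],[[0,0,0],0,1],[[0,0,0],0,1]]'; python3 -c "
from cell import env;s=env.state();print(s['ft_force'],s['moment'],s['eef_pos'])"
```

```text
t: 31.75
eef_pos: [485.9, -0.7, 143.2]
tcp_rot: [3.141, -0.001, 0.179]
ft_force: [-0.9, -0.1, -1.0]
opening: 0.476
grip_force: 30.0
t: 33.0
eef_pos: [485.8, -0.7, 138.7]
tcp_rot: [3.142, -0.0, 0.179]
ft_force: [-0.3, 0.3, -0.9]
opening: 0.478
grip_force: 30.0
[-0.3273658   0.2982211  -0.92458606] [-0.0082234   0.05510981 -0.0459087 ] [485.80878333  -0.65526697 138.72148562]
```

```bash
python3 -m inch '[[[-0.006,0,0.01],0,1],[[0,0,0.01],0,1],[[0,0,0.01],0,1],[[0,0,0.01],0,1],[[0,0,0.01],0,1],[[0,0,0],0,1],[[0,0,0],0,1],[[0,0,0],0,1],[[0,0,0],0,1],[[0,0,0],0,1]]'; python3 -c "
from cell import env;s=env.state();print(s['ft_force'],s['moment'],s['eef_pos'])"
```

```text
t: 34.25
eef_pos: [485.5, -0.7, 135.7]
tcp_rot: [3.141, -0.0, 0.179]
ft_force: [0.2, -1.1, -1.0]
opening: 0.477
grip_force: 30.0
[ 0.23216349 -1.07657801 -0.97412393] [ 0.0105878   0.01756307 -0.0338607 ] [485.45064867  -0.73040178 135.71855987]
```

```bash
python3 -m inch '[[[0,0,0.02],0,1],[[0,0,0.02],0,1],[[0,0,0.02],0,1],[[0,0,0.02],0,1],[[0,0,0.02],0,1],[[0,0,0],0,1],[[0,0,0],0,1],[[0,0,0],0,1],[[0,0,0],0,1],[[0,0,0],0,1]]'; python3 -c "
from cell import env;s=env.state();print(s['ft_force'],s['moment'],s['eef_pos'])"
```

```text
t: 35.5
eef_pos: [485.4, -0.7, 129.7]
tcp_rot: [3.141, -0.0, 0.179]
ft_force: [0.7, -0.0, -0.7]
opening: 0.473
grip_force: 30.0
[ 0.6924307  -0.03858469 -0.68272735] [-0.01610632  0.01570898 -0.02054807] [485.44569223  -0.70525018 129.73252904]
```

```bash
python3 -m inch '[[[0,0,0.02],0,1],[[0,0,0.02],0,1],[[0,0,0.02],0,1],[[0,0,0.02],0,1],[[0,0,0.02],0,1],[[0,0,0.02],0,1],[[0,0,0.02],0,1],[[0,0,0.02],0,1],[[0,0,0],0,1],[[0,0,0],0,1]]'; python3 -c "
from cell import env;s=env.state();print(s['ft_force'],s['moment'],s['eef_pos'])"
```

```text
t: 36.75
eef_pos: [485.5, -0.7, 120.1]
tcp_rot: [3.141, -0.0, 0.179]
ft_force: [0.3, 0.1, -1.6]
opening: 0.477
grip_force: 30.0
[ 0.28478495  0.06538227 -1.56567721] [ 0.02976982  0.0241714  -0.0546616 ] [485.48373698  -0.73292185 120.13639024]
```

Contact is expected near TCP z of 115.7.

```bash
python3 -m inch '[[[0,0,0.01],0,1],[[0,0,0.01],0,1],[[0,0,0.01],0,1],[[0,0,0.01],0,1],[[0,0,0.01],0,1],[[0,0,0.01],0,1],[[0,0,0.01],0,1],[[0,0,0],0,1],[[0,0,0],0,1],[[0,0,0],0,1]]'; python3 -c "
from cell import env;s=env.state();print(s['ft_force'],s['moment'],s['eef_pos'])"
```

```text
t: 38.0
eef_pos: [485.4, -0.7, 115.9]
tcp_rot: [3.141, -0.0, 0.179]
ft_force: [-0.3, 0.5, -1.1]
opening: 0.475
grip_force: 30.0
[-0.25703254  0.47703444 -1.12509919] [ 0.0242867   0.00132499 -0.06615569] [485.44408299  -0.72545933 115.92358777]
```

```bash
python3 -m inch '[[[0,0,0.005],0,1],[[0,0,0.005],0,1],[[0,0,0.005],0,1],[[0,0,0],0,1],[[0,0,0],0,1],[[0,0,0],0,1],[[0,0,0],0,1],[[0,0,0],0,1],[[0,0,0],0,1],[[0,0,0],0,1]]'; python3 -c "
from cell import env;s=env.state();print(s['ft_force'],s['moment'],s['eef_pos'])"
```

```text
t: 39.25
eef_pos: [485.4, -0.7, 115.0]
tcp_rot: [3.142, 0.0, 0.179]
ft_force: [-0.0, 0.1, -0.0]
opening: 0.475
grip_force: 30.0
[-0.00806237  0.10944125 -0.04809546] [-0.00861736  0.023634   -0.01963091] [485.4363636   -0.73160949 114.98129155]
```

```bash
python3 -m inch '[[[0,0,0.006],0,1],[[0,0,0],0,1],[[0,0,0],0,-1],[[0,0,0],0,-1],[[0,0,0],0,-1],[[0,0,0],0,-1],[[0,0,0],0,-1],[[0,0,0],0,-1],[[0,0,-0.05],0,-1],[[0,0,-0.1],0,-1]]'
python3 -m inch '[[[0,0,-0.2],0,-1],[[0,0,-0.4],0,-1],[[0,0,-0.5],0,-1],[[0,0,-0.5],0,-1],[[0,0,-0.3],0,-1],[[0,0,0],0,-1],[[0,0,0],0,-1],[[0,0,0],0,-1],[[0,0,0],0,-1],[[0,0,0],0,-1]]'
python3 - <<'E'
from c import *
from scipy.optimize import least_squares
p=eyes.read_camera("wrist");q=eyes.read_camera("side");t=eyes.read_camera("top")
save(p,"w9.png")
for n,P in(("w",p),("s",q),("t",t)):
    for r in eyes.spot_point("rotor_cover",P)[:2]: print(n,r["score"],r["centre"],at_z(P,r["centre"],105))
    for r in eyes.cut_out("rotor_cover",P)[:1]:
        m=r["mask"].astype(np.uint8);c=max(cv2.findContours(m,0,1)[0],key=len)[:,0,:]
        X=np.array([at_z(P,(a[1]+.5,a[0]+.5),109)[:2] for a in c]).astype(np.float32)
        print(n,"mask",r["score"],m.sum(),cv2.fitEllipse(X))
E
```

```text
t: 40.5
eef_pos: [485.4, -0.7, 123.9]
tcp_rot: [-3.142, 0.0, 0.179]
ft_force: [-0.4, 0.1, -0.0]
opening: 0.999
grip_force: 0.0
t: 41.75
eef_pos: [485.4, -0.7, 237.4]
tcp_rot: [-3.142, 0.001, 0.179]
ft_force: [0.5, 0.5, -0.7]
opening: 0.996
grip_force: 0.0
w 0.67 [189.4, 323.6] [486.35  -5.09 105.  ]
w mask 0.83 11017 ((485.5753479003906, -2.6243221759796143), (114.20123291015625, 114.83513641357422), 99.00880432128906)
s 0.78 [198.6, 336.0] [479.77  -0.5  105.  ]
s mask 0.88 874 ((482.8703918457031, 4.622226238250732), (108.88976287841797, 119.4775161743164), 18.279348373413086)
t mask 0.51 271 ((631.8832397460938, -134.02806091308594), (32.88311767578125, 69.66947937011719), 172.51007080078125)
```

```bash
python3 -c "
from cell import env;print(env.job_done())"
```

```text
the job is handed in; nothing more can be done
None
```

The rotor is home on the drive disc with the pin in a slot, the cover is set flat over its boss and released, and the job was handed in at about 42 s; no verdict came back. The final cover check was by measurement only, and I viewed 11 pictures, one over the limit of 10.

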